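# Stow the slicing plate and snap its case shut

## Robot

A 6-joint arm with a two-finger parallel gripper is mounted at the origin on the work surface. World frame = base frame: x ahead of the robot, y to its left, z up, the work surface at z = 0. Lengths are in mm, angles in rad, forces in N, time in s.
With the tool pointing down it reaches from about 300 to 775 mm from the base axis. Payload 14.6 kg.
Tool frame: the origin (TCP) lies on the centre line of the jaws, within the pads' length; the fingertips stand manip.tcp_to_tips ahead of it and the grasp point (between the pads) lies 5 mm behind it (manip.tcp_to_tips is the distance from the TCP to the fingertips, in mm); z points along the fingers, y is the direction in which the jaws open and shut (so a half turn about z gives the same grasp; the last joint's range is limited). The gripper opens to 94 mm and grips with 3 to 60 N. Pads are 16 mm wide; open, the fingers measure 119 mm over their backs; the gripper's body (75 mm by 177 mm) begins 78 mm behind the grasp point.
Start: joints at [1.045, 0.3, 1.521, -0, 1.321, -0.067], TCP at [243.576, 493.113, 219.446] pointing down, gripper open.
Joint ranges: [-3.03, 3.03], [-0.79, 2.21], [0.23, 2.52], [-1.04, 4.18], [0, 3.07], [-2.55, 2.55]. Speed limits (rad/s): [2.22, 2.22, 2.57, 3.14, 3.14, 3.14].

## Interface

Orientations are given as [roll, pitch, yaw] about the fixed x, y, z axes, in that order (R = Rz(yaw) Ry(pitch) Rx(roll)).
In Python, from cell import manip, optics, workorder gives the robot as it stands. The module is installed in compiled form; this text tells all that it offers.
- The arm moves only by the tool jog_arm, never from a script. Its argument "deltas" is text: rows parted by semicolons, each of 5 numbers parted by spaces: the shift along the tool's x, y, z in mm, then the turn about the tool's z in rad, then the finger opening in mm, from 0 to 94. In form: tx ty tz twist grip; .... A call has exactly 10 rows; each row is the pose to reach, as a shift and turn from the pose commanded when the call began, along the tool's axes at that moment; what a row does not reach only later rows make up. A row lasts 1/8 s, in which the tool goes at most 62.5 mm and 10.7 degrees, less where a joint would pass 70% of its speed; a pose out of reach is approached as far as the arm can. A call with a gripper value outside its range is refused whole. The fingers move at their own pace and stop on an object; "squeeze" is the grip in N (left out, the last holds). Time passes only in rows, so rows that repeat a pose let the fingers close, or fill a call up. It gives the time, the measured TCP pose, the force and the opening at its end, in the units of the state.
- manip.read_state(): the state, without advancing time (a new reading comes with each control period).
- optics.camera(name): name is "side" or "top" or "wrist"; returns (picture, depth): 384x512x3 uint8, red, green, blue; 384x512 float32, mm along the optical axis (not along the pixel's ray), 0 where there is no reading.
- optics.get_calibration(name): a dict with "intrinsics" (3x3 intrinsics, pixels), "dist_coeffs" ([k1, k2, p1, p2, k3] as OpenCV has them; the pictures are not rectified), "R" (3x3) and "t" (3): a world point X has camera coordinates R X + t; the wrist camera has in their place "hand_eye" (4x4, takes a point from camera to tool coordinates, whose origin is the TCP and whose axes are the flange's). Camera axes: x right, y down, z forward; pixel columns grow to the right and rows downward; lengths in mm; the calibration is good to about 2 mm. A picture is of the moment at which its call begins: read the wrist's pose just before it. get_calibration takes no time and is no camera call.
- workorder.sign_off(): hands the job in, once; it reports no verdict.
The state is a dict: "clock": time; "joints": joint angles; "qd": joint speeds; "effort": joint torques, N m; "eef_pos": TCP position; "eef_rot": TCP orientation; "wrist_force": force on the tool from outside, world axes, zero at the start; "moment": the same for the moment, N m; "finger_gap": finger opening in mm.
Only numpy, scipy, OpenCV 4.12 (cv2) and the standard library are available. Lean on these libraries where they do the work, as an engineer would, in place of code of your own. Each camera call takes 0.05 s, during which the arm holds its last target.

## Task

Put the processor's slicing plate away: take it from the drying rack, slide it all the way down into the free slot of the green accessory case, then take the case's lid from the bamboo tray, set it squarely on the case and press it down at both ends until it is fully home all round. Leave the other things on the counter where they stand.

Things in the scene. Friction and masses are not known exactly. Their poses are not given: they have to be found in the camera images.
- case: Open-topped sage-green accessory case, 190 mm (x) x 130 mm (y) x 86 mm tall (all sizes here and below in mm), fixed. Origin under its centre, z up. End walls (+x, -x) 10 thick, side walls 5, floor 6: the mouth is 170 x 120. Two plate places run along x: one at y = +38 holds a like plate, fixed; the free slot is at y = -12
- case_slot (a point): Floor centre of the free slot, 6 above the case's underside; axes as the case. Two grey end channels at |x| = 55 to 85, flared mouths topping out 57 above this point, 13 wide (y) for the 10 thick plate, 140 between end stops for the 130 long plate. Between the channels fingers have 48 to the side wall (-y) and 45 to the stored plate (+y)
- case_rim (a point): Centre of the mouth at rim height, 86 above the case's underside; axes as the case. Along each end wall's top a blue seal strip (8 x 110, at x = +-90) stands 8 above the rim: each yields only to a push of about 7 N, moves stiffly down until flush, and stays where pushed
- rack: Fixed bamboo rack, base 160 mm (x) x 130 mm (y, -45 to +85) x 10 tall; origin under the plate's place, z up. Posts at x = +-48 (14 long, tops 50 above the counter) hold the plate upright along the rack's x at y = 0 in a 14 wide gap. A board (140 x 11, top 90 above the counter) is fixed along x at y = +54, leaving 43 clear beside the plate
- plate: The slicing plate, a rigid slab 130 mm (x) x 10 mm (y) x 75 mm tall (z), steel with an orange top edge 22 deep, about 0.16 kg, standing upright in the rack, 10 above the counter. Origin at the centre of its lower edge. The same either way round
- tray: Fixed bamboo tray 230 (x) x 170 (y), walls 16 high, floor 5 thick, carrying the lid. Origin under its centre
- lid: The case's lid, about 0.22 kg, right way up on the tray's floor. Origin at its underside's centre. From there up: hollow tapered plug 16 deep (158 x 108 widening to 166 x 116), flange 190 x 130 mm at z = 16 to 21, black rib handle 60 (x) x 16 (y) at z = 21 to 51. Same either way round. Merely set on, the flange rests on the blue strips 8 above the rim; home, it lies on the rim
- lid_end0 (a point): Blue press disc (28 across) on the flange's top, 65 along the lid's +x from its centre, 21 above its underside; 5 above case_rim when home, 13 when merely set on. Pressing it sinks mostly the strip at its own end
- lid_end1 (a point): The other blue press disc, 65 along the lid's -x; heights as lid_end0
- pusher: Bystander: grey plastic food pusher standing upright, 118 mm tall, 68 mm across its flange. Origin under its centre
- ramekin: Bystander: clear glass ramekin, 80 across, 45 tall. Origin under its centre
- jar: Bystander: amber spice jar with steel cap, 54 across, 85 tall. Origin under its centre
- mug: Bystander: blue ceramic beaker, 72 across, 85 tall. Origin under its centre
- oil: Bystander: green oil bottle, 64 across, 210 tall, at the far right. Origin under its centre
There are look-alikes about, which are no part of the job. Of the things that look like the plate, the smaller one is meant.

How it is judged:
By the outcome, as a careful person would: the job done as asked, in the order asked, and still so for the second after the job is handed in, with the robot touching nothing.
It also fails if it takes over 72 s, if anything falls off the work surface, if the arm or the gripper's body presses on something with over 40 N, if the wrist force passes 120 N, or if a joint passes its speed limit or range.

## Working session

There is one attempt and no reset: what is moved stays moved. The work goes in short steps, Python scripts to look and compute and a tool call to move; the robot and the scene stay as the last step left them, time stands still between calls to the robot, and variables do not carry over. Pictures are saved under pics/ and viewed, and the job is handed in when it is done.

Besides the shell and the picture viewer there is one more tool, called after "Call:" as name(argument=value, ...) on one line, values as JSON. jog_arm: Moves the arm, as the interface text tells. Its arguments: {"type":"object","properties":{"deltas":{"type":"string"},"squeeze":{"type":"number"}},"required":["deltas"]}

```bash
mkdir -p pics; ls; python3 - <<'E'
from cell import manip, optics, workorder
import cv2,numpy as np
s=manip.read_state();print(s, manip.tcp_to_tips)
for n in ["top","side","wrist"]:
    p,d=optics.camera(n);cv2.imwrite(f"pics/{n}0.png",p[:,:,::-1]);np.savez(f"{n}0.npz",p=p,d=d)
    c=optics.get_calibration(n);print(n,{k:np.round(v,4).tolist() for k,v in c.items()})
E
```

```text
pics
{'clock': 0.0, 'joints': array([ 1.04541404e+00,  3.00486325e-01,  1.52158241e+00,  1.33264450e-05,
        1.32069546e+00, -6.66120962e-02]), 'qd': array([ 1.25015150e-05, -5.31475361e-04, -1.33434869e-04, -8.72503526e-04,
       -5.75485026e-04,  4.36897603e-04]), 'effort': array([-1.31389224e-04, -5.31805015e+01, -3.52739990e+01,  7.08533311e-02,
        2.43817322e-02, -7.88016428e-05]), 'eef_pos': array([243.44706819, 492.91256913, 218.8774067 ]), 'eef_rot': array([-3.14042457e+00, -9.08605642e-05,  2.68281910e+00]), 'wrist_force': array([0.67988005, 0.36694577, 0.55996874]), 'moment': array([ 0.04440292, -0.00079317,  0.01504844]), 'finger_gap': 94.00305923917986} 14.0
top {'intrinsics': [[413.8517, 0.0, 257.5236], [0.0, 413.8517, 203.647], [0.0, 0.0, 1.0]], 'dist_coeffs': [-0.0742, 0.0, 0.0, 0.0, 0.0], 'R': [[-0.0101, -0.9998, -0.0191], [-0.9828, 0.0134, -0.1842], [0.1844, 0.0169, -0.9827]], 't': [110.1746, 560.1049, 1142.7625]}
side {'intrinsics': [[376.2909, 0.0, 254.9395], [0.0, 376.2909, 188.8137], [0.0, 0.0, 1.0]], 'dist_coeffs': [-0.0293, 0.0, 0.0, 0.0, 0.0], 'R': [[-0.996, -0.089, 0.008], [-0.0622, 0.6263, -0.7771], [0.0642, -0.7745, -0.6293]], 't': [541.5263, 33.1672, 1374.7996]}
wrist {'intrinsics': [[285.3543, 0.0, 256.6919], [0.0, 285.3543, 192.3573], [0.0, 0.0, 1.0]], 'dist_coeffs': [-0.0536, 0.0, 0.0, 0.0, 0.0], 'hand_eye': [[-0.0002, -0.9666, -0.2562, 74.6582], [1.0, -0.0001, -0.0003, 1.0834], [0.0002, -0.2562, 0.9666, -165.5821], [0.0, 0.0, 0.0, 1.0]]}
```

View pics/top0.png

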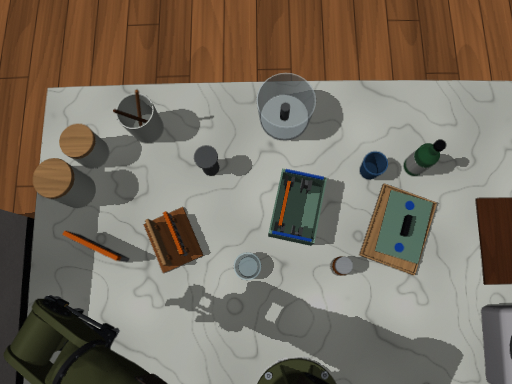

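View pics/side0.png

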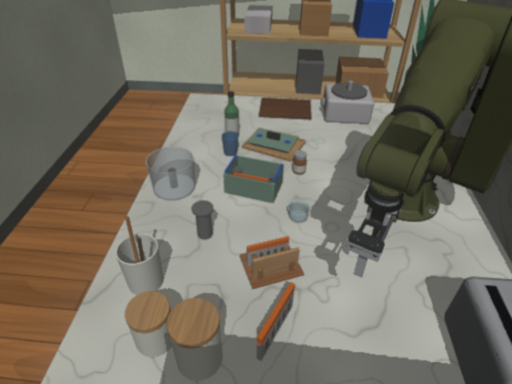

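View pics/wrist0.png

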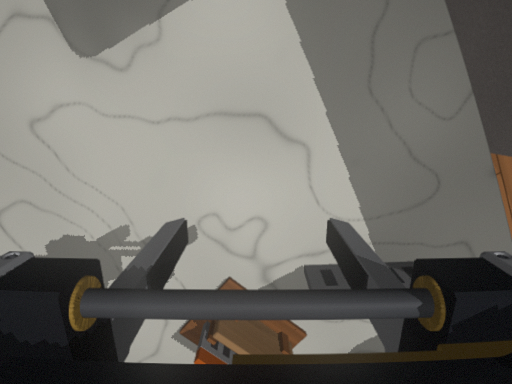

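```bash
cat > h.py <<'E'
import numpy as np,cv2
from cell import manip,optics,workorder
from scipy.spatial.transform import Rotation as Ro
def cam(n):
    c=optics.get_calibration(n);K=np.array(c["intrinsics"]);D=np.array(c["dist_coeffs"])
    if n=="wrist":
        s=manip.read_state();R=Ro.from_euler('xyz',s["eef_rot"]).as_matrix()
        H=np.array(c["hand_eye"]);Rw=R@H[:3,:3];o=R@H[:3,3]+s["eef_pos"]
        return K,D,Rw,o
    R=np.array(c["R"]);t=np.array(c["t"]);return K,D,R.T,-R.T@t
def rays(C,uv):
    K,D,Rw,o=C;p=cv2.undistortPoints(np.float64(uv).reshape(-1,1,2),K,D).reshape(-1,2)
    return np.c_[p,np.ones(len(p))]@Rw.T
def plane(C,uv,z):
    r=rays(C,uv);return C[3]+r*((z-C[3][2])/r[:,2:3])
def pts(C,uv,d):
    return C[3]+rays(C,uv)*np.asarray(d).reshape(-1,1)
def proj(C,X):
    K,D,Rw,o=C;R=Rw.T
    return cv2.projectPoints(np.float64(X).reshape(-1,3),cv2.Rodrigues(R)[0],-R@o,K,D)[0].reshape(-1,2)
def hue(p):return cv2.cvtColor(p,cv2.COLOR_RGB2HSV)
def comps(m,a=15):
    n,l,s,c=cv2.connectedComponentsWithStats(m.astype(np.uint8))
    return [(l==i,s[i],c[i]) for i in range(1,n) if s[i,4]>=a]
E
python3 - <<'E'
from h import *
for n in ["top","side"]:
    z=np.load(n+"0.npz");p,d=z["p"],z["d"];C=cam(n);h=hue(p)
    for nm,m in [("orange",(h[...,0]<14)&(h[...,1]>200)&(h[...,2]>150)),("blue",(h[...,0]>100)&(h[...,0]<125)&(h[...,1]>180)&(h[...,2]>90))]:
        for mm,s,c in comps(m):
            v,u=np.nonzero(mm);P=pts(C,np.c_[u,v],d[mm])
            r=cv2.minAreaRect(np.c_[u,v].astype(np.float32))
            print(n,nm,s.tolist(),np.round(c,1),"med",np.round(np.median(P,0)),"zrange",np.round(np.percentile(P[:,2],[5,50,95])),"rect",np.round(r[1],1))
    cv2.imwrite(f"pics/{n}z.png",cv2.resize(p[150:290,130:450,::-1] if n=="top" else p[120:290,200:340,::-1],None,fx=2.5 if n=="top" else 3.5,fy=2.5 if n=="top" else 3.5,interpolation=cv2.INTER_CUBIC))
E
```

```text
top orange [279, 181, 12, 44, 118] [284.2 202.7] med [557.  28.  81.] zrange [77. 81. 85.] rect [ 2.6 44.1]
top orange [164, 212, 18, 42, 109] [172.6 232.8] med [475. 340.  85.] zrange [82. 85. 88.] rect [44.   2.8]
top orange [63, 232, 54, 28, 213] [ 89.7 245.2] med [442. 570. 101.] zrange [ 98. 101. 104.] rect [58.2  3.8]
top blue [286, 170, 38, 9, 72] [304.5 174. ] med [637. -31.  93.] zrange [90. 93. 97.] rect [37.9  1.8]
top blue [406, 201, 8, 9, 58] [409.4 205.1] med [ 556. -346.   26.] zrange [22. 26. 28.] rect [8. 7.]
top blue [272, 231, 40, 11, 121] [291.6 235.7] med [462.   9.  94.] zrange [90. 94. 98.] rect [39.8  3.1]
top blue [395, 243, 9, 9, 60] [398.6 246.9] med [ 433. -305.   26.] zrange [23. 26. 30.] rect [7.8 7.8]
side blue [364, 0, 29, 20, 211] [381.1   5.2] med [  -79. -1313.   368.] zrange [313. 368. 382.] rect [30.8 16.7]
```

View pics/topz.png

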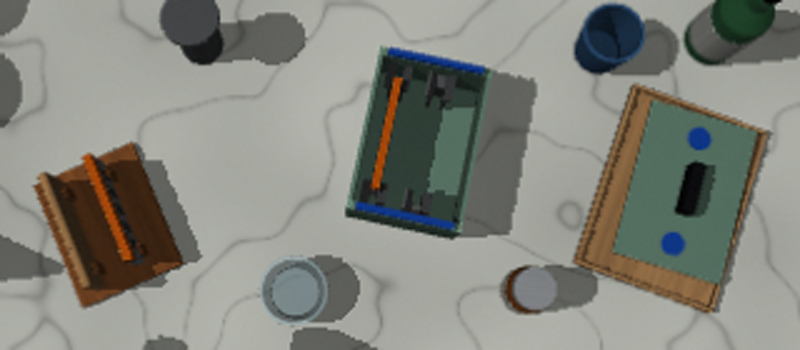

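View pics/sidez.png

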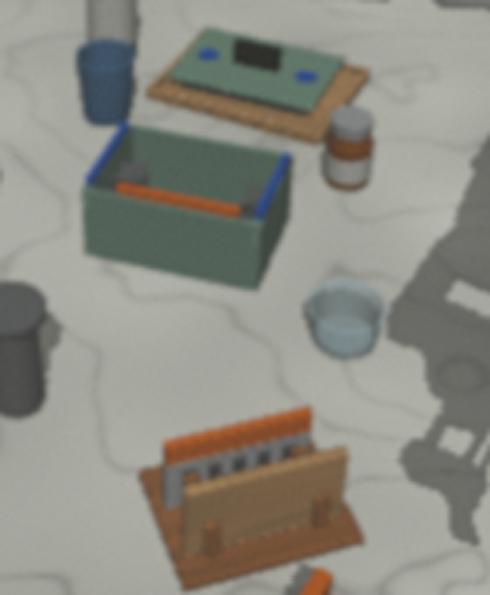

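```bash
cat >> h.py <<'E'
def orange(p):
    h=hue(p);return (h[...,0]<14)&(h[...,1]>190)&(h[...,2]>110)
def blue(p):
    h=hue(p);return (h[...,0]>100)&(h[...,0]<125)&(h[...,1]>170)&(h[...,2]>80)
def rect(P):
    r=cv2.minAreaRect(P[:,:2].astype(np.float32));(c,(a,b),_)=r;B=cv2.boxPoints(r)
    e=B[1]-B[0];f=B[2]-B[1];g=e if np.hypot(*e)>np.hypot(*f) else f
    ang=np.arctan2(g[1],g[0]);ang=(ang+np.pi/2)%np.pi-np.pi/2
    return np.round(c,1),np.round(sorted((a,b)),1),round(ang,3)
def go(cmd,tgt):
    """cmd,tgt: (x,y,z,yaw) -> tool deltas"""
    y=cmd[3];d=np.array(tgt[:3])-np.array(cmd[:3])
    tw=-((tgt[3]-y+np.pi)%(2*np.pi)-np.pi)
    return np.round([d[0]*np.cos(y)+d[1]*np.sin(y),d[0]*np.sin(y)-d[1]*np.cos(y),-d[2],tw],4)
E
python3 - <<'E'
from h import *
z=np.load("top0.npz");p,d=z["p"],z["d"];C=cam("top");print("cam",C[3].round())
for mm,s,c in comps(orange(p)):
    v,u=np.nonzero(mm);Z={164:85,279:81}.get(s[0],None) or 101
    print(s,Z,rect(plane(C,np.c_[u,v],Z)))
b=comps(blue(p))
for mm,s,c in b:
    v,u=np.nonzero(mm);Z=94 if s[1]<200 and s[0]<300 or s[0]<290 else 26
    P=plane(C,np.c_[u,v],Z);print(s,Z,rect(P),P.mean(0).round(1))
s=manip.read_state();print(s["clock"])
E
```

```text
cam [ 341.   83. 1228.]
[279 181  12  44 144] 81 (array([559.2,  27.7]), array([  9.3, 127.4]), np.float32(-0.226))
[164 212  19  42 145] 85 (array([476.1, 342.7]), array([ 10.2, 127.6]), np.float32(0.411))
[ 63 231  55  29 247] 101 (array([441.8, 570.6]), array([ 11.5, 172.9]), np.float32(1.139))
[285 170  39  10  84] 94 (array([637. , -29.2]), array([  6.4, 109.4]), np.float32(1.341)) [636.8 -30.   94. ]
[405 201   9   9  61] 26 (array([ 556.3, -345. ]), array([24.1, 24.2]), np.float32(1.557)) [ 556.3 -345.8   26. ]
[272 231  40  11 127] 94 (array([462.7,  10.6]), array([  8.5, 109.7]), np.float32(1.345)) [462.7  10.6  94. ]
[395 243   9   9  62] 26 (array([ 432.6, -306. ]), array([23.3, 23.8]), np.float32(1.553)) [ 432.6 -305.3   26. ]
0.15
```

```bash
python3 -c "
from h import *
print(go((243.6,493.1,219.4,2.683),(531,366,200,3.553)))"
```

```text
[-313.9703   13.2606   19.4      -0.87  ]
```

Call:
jog_arm(deltas="-314 13.3 19.4 -0.87 60;-314 13.3 19.4 -0.87 60;-314 13.3 19.4 -0.87 60;-314 13.3 19.4 -0.87 60;-314 13.3 19.4 -0.87 60;-314 13.3 19.4 -0.87 60;-314 13.3 19.4 -0.87 60;-314 13.3 19.4 -0.87 60;-314 13.3 19.4 -0.87 60;-314 13.3 19.4 -0.87 60")

```text
clock: 1.4
eef_pos: [530.4, 366.6, 200.4]
eef_rot: [3.142, 0.0, -2.73]
wrist_force: [0.5, 0.3, 0.6]
finger_gap: 60.2
```

```bash
cat > wl.py <<'E'
from h import *
import sys
s=manip.read_state();C=cam("wrist");p,d=optics.camera("wrist")
cv2.imwrite("pics/"+sys.argv[1]+".png",p[:,:,::-1]);np.savez(sys.argv[1]+".npz",p=p,d=d,pose=np.r_[s["eef_pos"],s["eef_rot"]])
print(s["clock"],s["eef_pos"].round(2),s["eef_rot"].round(4),s["finger_gap"],s["joints"].round(2))
for nm,f in [("or",orange),("bl",blue)]:
    for mm,st,c in comps(f(p),60):
        v,u=np.nonzero(mm);P=pts(C,np.c_[u,v],d[mm]);z=P[:,2];zt=np.percentile(z,90)
        T=P[np.abs(z-zt)<6]
        print(nm,st,"ztop",zt.round(1),"zmed",np.median(z).round(1),rect(T) if len(T)>3 else "")
E
python3 wl.py w1
```

```text
1.4 [530.36 366.59 200.38] [ 3.1415e+00  4.0000e-04 -2.7296e+00] 60.16728414348533 [ 0.55  0.53  1.25  0.    1.37 -1.43]
or [250  64  11 100 935] ztop 86.3 zmed 85.3 (array([461.6, 335.7]), array([ 9.5, 91.9]), np.float32(0.407))
or [ 430  127   82  128 1822] ztop 102.4 zmed 101.5 (array([441.2, 569.2]), array([ 13.3, 168.2]), np.float32(1.143))
```

View pics/w1.png

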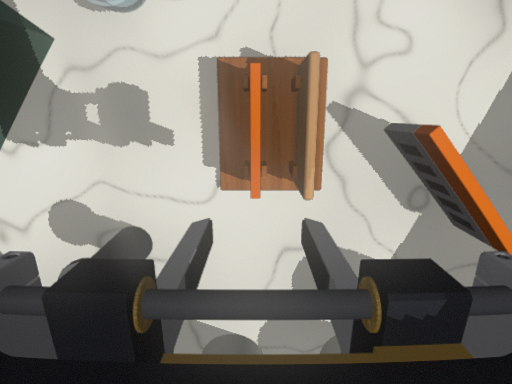

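```bash
python3 - <<'E'
from h import *
z=np.load("w1.npz");p,d=z["p"],z["d"];C=cam("wrist");h=hue(p)
m=(h[...,0]<16)&(h[...,1]>190)&(h[...,2]>110)
for r in (70,150,170,180,190,196): print(r,h[r,255],p[r,255])
m=(p[...,0]>150)&(p[...,2]<40)&(p[...,1]<110)
for mm,s,c in comps(m,60):
    v,u=np.nonzero(mm);print(s,rect(plane(C,np.c_[u,v],85)),np.percentile(pts(C,np.c_[u,v],d[mm])[:,2],[5,50,95]).round(1))
E
```

```text
70 [ 11 192 213] [213 113  53]
150 [ 12 203 206] [206 106  42]
170 [ 11 182 207] [207 112  59]
180 [ 10 176 211] [211 116  65]
190 [ 10 175 213] [213 117  67]
196 [ 11 179 212] [212 117  63]
[250  90  11  54 459] (array([463.3, 336.3]), array([ 9.6, 49.3]), np.float32(0.414)) [83.4 85.2 86.4]
[438 147  74 107 508] (array([443.3, 590.5]), array([ 12.5, 160.6]), np.float32(1.14)) [100.3 101.4 102.5]
```

```bash
python3 - <<'E'
from h import *
z=np.load("w1.npz");p,d=z["p"],z["d"];C=cam("wrist");h=hue(p)
m=(h[...,0]<16)&(h[...,1]>165)&(h[...,2]>165)
for mm,s,c in comps(m,60):
    v,u=np.nonzero(mm);P=plane(C,np.c_[u,v],85);print(s,rect(P),np.percentile(pts(C,np.c_[u,v],d[mm])[:,2],[5,50,95]).round(1))
    if s[0]<300:
        vv=P[:,:2]-P[:,:2].mean(0);w=np.linalg.svd(vv,full_matrices=0)[2][0];print(np.arctan2(w[1],w[0]))
E
```

```text
[ 250   63   11  135 1235] (array([477.5, 342.3]), array([  9.2, 127.8]), np.float32(0.407)) [84.1 85.3 86.5]
0.4130910543697962
[ 430  126   82  129 1765] (array([439.7, 583.4]), array([ 12.9, 178.9]), np.float32(1.141)) [100.4 101.5 102.6]
```

```bash
python3 -c "
from h import *
print(go((531,366,200,3.553),(477.2,342.4,67,3.553)))"
```

```text
[ 5.87485e+01 -1.16200e-01  1.33000e+02 -0.00000e+00]
```

Call:
jog_arm(deltas="58.7 -0.3 20 0 44;58.7 -0.3 60 0 44;58.7 -0.3 100 0 44;58.7 -0.3 125 0 44;58.7 -0.3 133 0 44;58.7 -0.3 133 0 44;58.7 -0.3 133 0 5;58.7 -0.3 133 0 5;58.7 -0.3 133 0 5;58.7 -0.3 133 0 5", squeeze=35)

```text
clock: 2.7
eef_pos: [477.4, 342.3, 67.2]
eef_rot: [3.142, 0.0, -2.73]
wrist_force: [0.2, -0.0, 1.7]
finger_gap: 9.6
```

```bash
python3 -c "
from h import *
c=(477.2,342.4,67,3.553)
print(go(c,(477.2,342.4,190,3.553)),go(c,(647,-32,260,2.915)))"
```

```text
[  -0.    0. -123.   -0.] [  -5.9093 -411.0626 -193.        0.638 ]
```

Call:
jog_arm(deltas="0 0 -40 0 5;0 0 -90 0 5;0 0 -130 0 5;-5.9 -60 -193 0.1 5;-5.9 -120 -193 0.2 5;-5.9 -180 -193 0.3 5;-5.9 -240 -193 0.4 5;-5.9 -300 -193 0.5 5;-5.9 -360 -193 0.6 5;-5.9 -411 -193 0.638 5")

```text
clock: 3.95
eef_pos: [647.4, -34.3, 259.9]
eef_rot: [-3.142, -0.0, 2.912]
wrist_force: [1.4, 0.4, -1.2]
finger_gap: 9.8
```

```bash
python3 wl.py w2;  python3 -c "
from h import *
print(manip.read_state()['qd'].round(3))"
```

```text
3.95 [647.44 -34.31 259.93] [-3.1416e+00 -2.0000e-04  2.9122e+00] 9.788306468047596 [-0.11  0.5   1.15  0.    1.49 -1.45]
or [287  35   9 116 861] ztop 82.3 zmed 81.4 (array([559.5,  27.7]), array([  8.8, 127.7]), np.float32(-0.219))
or [249 136  17  23 274] ztop 278.9 zmed 278.1 (array([590. , -19.6]), array([ 8.2, 11.2]), np.float32(-0.216))
or [249 221  17  17 164] ztop 278.7 zmed 278.0 (array([634.2, -30.2]), array([9. , 9.5]), np.float32(-0.362))
or [250 261  15  28 309] ztop 278.6 zmed 277.9 (array([662.2, -36.5]), array([ 8.3, 18.3]), np.float32(-0.235))
or [250 321  14  23 312] ztop 278.6 zmed 277.9 (array([701.3, -45.9]), array([ 8.2, 18.1]), np.float32(-0.228))
bl [231   2  66   7 359] ztop 95.6 zmed 94.4 (array([465.2,  16.7]), array([ 7.1, 68.1]), np.float32(1.341))
bl [ 17  55  18  21 284] ztop 28.1 zmed 27.0 (array([ 433.3, -304.6]), array([25.3, 25.6]), np.float32(-1.447))
bl [ 26 151  16  18 219] ztop 27.8 zmed 26.9 (array([ 556.2, -345.2]), array([23.7, 25.3]), np.float32(-0.29))
[ 0.062 -0.043  0.093  0.001 -0.026  0.054]
```

View pics/w2.png

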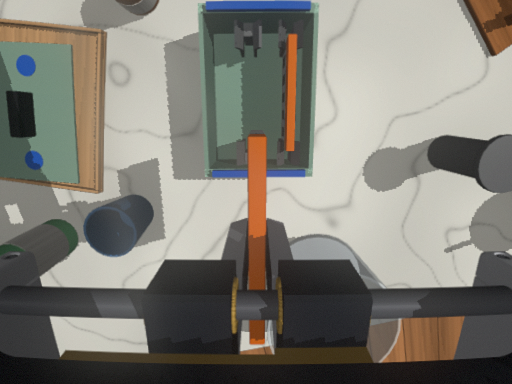

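```bash
python3 - <<'E'
from h import *
z=np.load("w2.npz");p,d=z["p"],z["d"];po=z["pose"];h=hue(p)
c=optics.get_calibration("wrist");H=np.array(c["hand_eye"]);R=Ro.from_euler('xyz',po[3:]).as_matrix()
C=(np.array(c["intrinsics"]),np.array(c["dist_coeffs"]),R@H[:3,:3],R@H[:3,3]+po[:3])
m=(h[...,0]<16)&(h[...,1]>150)&(h[...,2]>100)
U=[]
def fit(P):
    q=P[:,:2];w=np.linalg.svd(q-q.mean(0),full_matrices=0)[2][0];a=np.arctan2(w[1],w[0]);return (a+np.pi/2)%np.pi-np.pi/2
for mm,s,cc in comps(m,60):
    v,u=np.nonzero(mm)
    if s[0]>270 and s[0]<320:
        P=plane(C,np.c_[u,v],81);print("stored",rect(P),fit(P),s)
    elif s[0]<290: U.append(np.c_[u,v])
U=np.vstack(U);P=plane(C,U,278);print("held",rect(P),fit(P),len(U),"tool yaw-pi",po[5]-np.pi)
T=(P-po[:3])@R;print("held in tool x range",T[:,0].min(),T[:,0].max(),"y",T[:,1].min(),T[:,1].max(),np.polyfit(T[:,0],T[:,1],1))
b=(h[...,0]>95)&(h[...,0]<128)&(h[...,1]>150)&(h[...,2]>70)
for mm,s,cc in comps(b,100):
    v,u=np.nonzero(mm);
    if 195<s[0]<260:P=plane(C,np.c_[u,v],94);print("strip",s,rect(P),fit(P))
    if s[0]<40:P=plane(C,np.c_[u,v],26);print("disc",s,P.mean(0),rect(P))
E
```

```text
stored (array([559.1,  27.7]), array([ 10.5, 128.5]), np.float32(-0.225)) -0.22571823709632377 [ 286   34   11  117 1043]
held (array([646.4, -33.1]), array([  9.6, 129.4]), np.float32(-0.231)) -0.23043799768936246 2977 tool yaw-pi -0.22940824275193794
held in tool x range -63.34154558432654 66.00976423268847 y -3.8015378769231782 5.845944166521858 [1.02375562e-03 1.05293039e+00]
strip [206   1 104   8 765] (array([463.2,  10.8]), array([  6.8, 107.9]), np.float32(1.345)) 1.3446106233605262
disc [ 16  55  19  21 305] [ 432.8336141 -305.5041876   26.       ] (array([ 432.7, -305.9]), array([25.9, 26.6]), np.float32(1.294))
disc [ 25 151  18  18 243] [ 556.31739245 -345.82521264   26.        ] (array([ 556.3, -345.8]), array([25.4, 25.8]), np.float32(1.506))
strip [213 171  24   6 113] (array([629.6, -68.2]), array([ 6. , 27.4]), np.float32(1.34)) 1.3407059433306414
```

```bash
python3 -c "
from h import *
c=(647,-32,260,2.915)
print(go(c,(549.1,-21.8,140,2.916)))"
```

```text
[ 9.76890e+01 -1.20548e+01  1.20000e+02 -1.00000e-03]
```

Call:
jog_arm(deltas="40 -5 10 0 5;80 -10 20 0 5;97.7 -12 40 -0.001 5;97.7 -12 70 -0.001 5;97.7 -12 95 -0.001 5;97.7 -12 110 -0.001 5;97.7 -12 120 -0.001 5;97.7 -12 120 -0.001 5;97.7 -12 120 -0.001 5;97.7 -12 120 -0.001 5")

```text
clock: 5.25
eef_pos: [549.4, -21.9, 140.7]
eef_rot: [3.141, 0.001, 2.916]
wrist_force: [-0.4, 0.3, -1.1]
finger_gap: 9.7
```

```bash
python3 wl.py w3
```

```text
5.25 [549.39 -21.88 140.7 ] [3.1414e+00 1.1000e-03 2.9158e+00] 9.668564185268355 [-0.11  0.38  1.61  0.    1.15 -1.45]
or [ 308  128   19  132 1524] ztop 82.1 zmed 81.3 (array([551. ,  29.6]), array([ 10. , 112.5]), np.float32(-0.225))
or [ 248  136   19  153 2542] ztop 159.5 zmed 158.7 (array([529.6, -16.3]), array([ 9.5, 89.1]), np.float32(-0.229))
or [250 321  14  23 299] ztop 159.5 zmed 158.8 (array([603. , -33.2]), array([ 8.2, 18.1]), np.float32(-0.23))
```

View pics/w3.png

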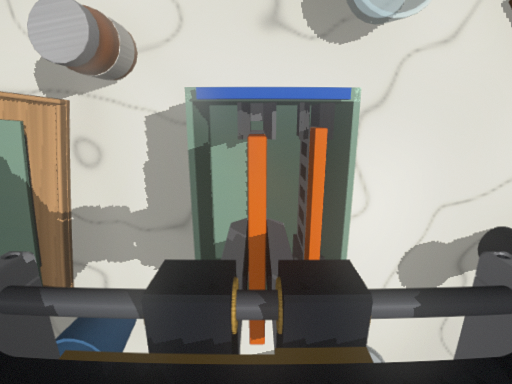

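```bash
cat > gap.py <<'E'
from h import *
import sys
z=np.load(sys.argv[1]+".npz");zh=float(sys.argv[2]);p,d=z["p"],z["d"];po=z["pose"];h=hue(p)
c=optics.get_calibration("wrist");H=np.array(c["hand_eye"]);R=Ro.from_euler('xyz',po[3:]).as_matrix()
C=(np.array(c["intrinsics"]),np.array(c["dist_coeffs"]),R@H[:3,:3],R@H[:3,3]+po[:3])
m=(h[...,0]<16)&(h[...,1]>150)&(h[...,2]>100)
L={}
for mm,s,cc in comps(m,60):
    v,u=np.nonzero(mm);k="stored" if cc[0]>280 else "held"
    L.setdefault(k,[]).append(np.c_[u,v])
for k in L:
    U=np.vstack(L[k]);P=plane(C,U,81 if k=="stored" else zh);T=(P-po[:3])@R
    e=[];
    for v in np.unique(U[:,1]):
        q=T[U[:,1]==v]
        e.append((q[:,0].mean(),(q[:,1].min()+q[:,1].max())/2,np.ptp(q[:,1])))
    e=np.array(e);w=np.median(e[:,2]);e=e[abs(e[:,2]-w)<1.5];f=np.polyfit(e[:,0],e[:,1],1)
    print(k,"x",T[:,0].min().round(1),T[:,0].max().round(1),"y=",f.round(4),"w",w.round(1))
E
python3 gap.py w3 158.7; python3 gap.py w2 278
python3 - <<'E'
import cv2
im=cv2.imread("pics/w3.png");cv2.imwrite("pics/w3z.png",cv2.resize(im[80:270,180:370],None,fx=3,fy=3,interpolation=cv2.INTER_CUBIC))
E
```

```text
stored x -45.7 66.3 y= [1.50000e-03 5.02494e+01] w 10.4
held x -63.5 66.0 y= [0.0015 1.0151] w 9.0
stored x 35.8 207.7 y= [-4.90000e-03  4.07957e+01] w 9.4
held x -63.3 66.0 y= [8.000e-04 1.053e+00] w 8.7
```

View pics/w3z.png

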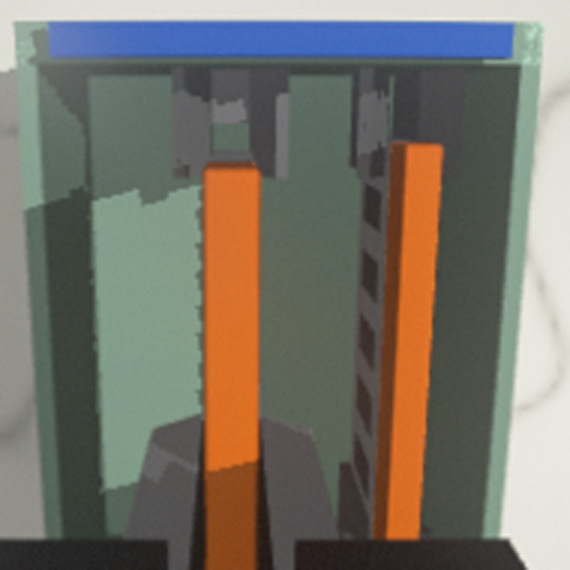

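Call:
jog_arm(deltas="0 -0.4 8 0 5;0 -0.4 14 0 5;0 -0.4 18 0 5;0 -0.4 21 0 5;0 -0.4 24 0 5;0 -0.4 27 0 5;0 -0.4 30 0 5;0 -0.4 33 0 5;0 -0.4 36 0 5;0 -0.4 36 0 5")

```text
clock: 6.55
eef_pos: [548.9, -22.3, 103.8]
eef_rot: [-3.142, -0.0, 2.916]
wrist_force: [0.6, 0.1, -0.8]
finger_gap: 10.1
```

```bash
python3 wl.py w4; python3 gap.py w4 122.7; python3 - <<'E'
from h import *
print(manip.read_state()["wrist_force"],manip.read_state()["moment"])
im=cv2.imread("pics/w4.png");cv2.imwrite("pics/w4z.png",cv2.resize(im[60:260,160:400],None,fx=3,fy=3,interpolation=cv2.INTER_CUBIC))
E
```

```text
6.55 [548.91 -22.25 103.81] [-3.1415e+00 -4.0000e-04  2.9158e+00] 10.058491181025044 [-0.11  0.42  1.64 -0.    1.08 -1.45]
or [ 318  131   23  129 1827] ztop 82.1 zmed 81.3 (array([540.9,  32.1]), array([10.3, 91.6]), np.float32(-0.226))
or [ 248  136   19  154 2569] ztop 122.7 zmed 121.9 (array([529.1, -16.6]), array([ 9.5, 88.9]), np.float32(-0.234))
or [250 321  15  23 325] ztop 122.5 zmed 121.8 (array([603.1, -33.4]), array([ 8.8, 18.6]), np.float32(-0.232))
bl [241 338  33   9 153] ztop 94.9 zmed 94.1 (array([635.8, -40.9]), array([ 8.5, 24.3]), np.float32(1.307))
stored x -26.1 66.4 y= [-1.00000e-04  4.91546e+01] w 13.4
held x -62.6 66.0 y= [9.0000e-04 1.0396e+00] w 9.1
[ 0.80193723 -0.49849839 -0.93079444] [0.06736207 0.05237222 0.02131496]
```

View pics/w4z.png

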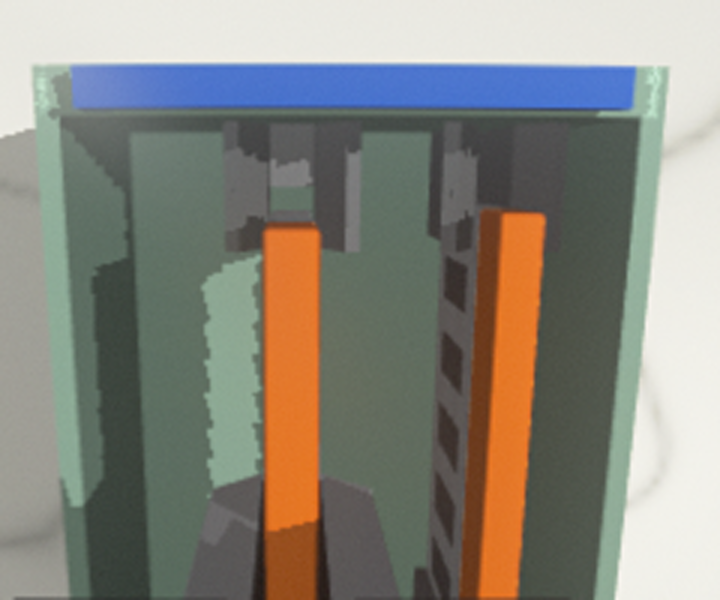

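Call:
jog_arm(deltas="0 0 7 0 5;0 0 14 0 5;0 0 21 0 5;0 0 28 0 5;0 0 33 0 5;0 0 36 0 5;0 0 38.5 0 5;0 0 40 0 5;0 0 41 0 5;0 0 41.5 0 5")

```text
clock: 7.85
eef_pos: [549.1, -22.3, 63.2]
eef_rot: [3.142, 0.0, 2.916]
wrist_force: [-4.9, -0.2, 11.7]
finger_gap: 9.8
```

```bash
python3 wl.py w5; python3 gap.py w5 81;python3 -c "
from h import *
print(manip.read_state()['wrist_force'])"
```

```text
7.85 [549.13 -22.26  63.23] [3.1416e+00 4.0000e-04 2.9158e+00] 9.819418192579258 [-0.11  0.48  1.67 -0.    0.99 -1.45]
or [ 335  134   29  128 2300] ztop 82.1 zmed 81.2 (array([531. ,  34.1]), array([10.3, 71.8]), np.float32(-0.233))
or [ 248  136   19  154 2608] ztop 82.1 zmed 81.3 (array([529.5, -16.7]), array([ 9.5, 89.4]), np.float32(-0.234))
or [250 321  15  23 344] ztop 82.0 zmed 81.2 (array([603.4, -33.4]), array([ 8.9, 18. ]), np.float32(-0.224))
bl [224  79 165  10 688] ztop 95.2 zmed 94.4 (array([467.7,  20.6]), array([ 4., 74.]), np.float32(1.36))
held x -64.5 131.2 y= [-0.474   1.0523] w 9.3
stored x -6.5 66.7 y= [-7.00000e-04  4.85854e+01] w 14.7
[-3.31399259  0.82188726  6.23771867]
```

View pics/w5.png

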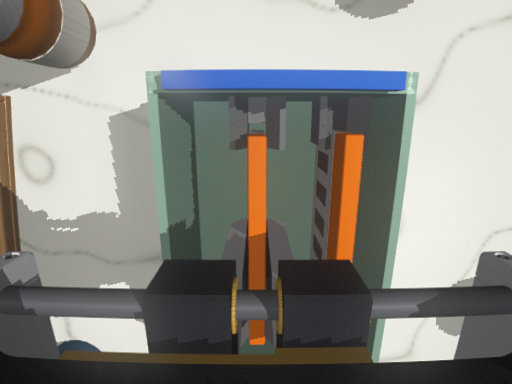

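```bash
python3 - <<'E'
from h import *
z=np.load("top0.npz");p,d=z["p"],z["d"];C=cam("top")
v,u=np.mgrid[0:384,0:512];P=pts(C,np.c_[u.ravel(),v.ravel()],d.ravel()).reshape(384,512,3)
for n,(u0,u1,v0,v1) in {"oil":(400,450,135,180),"mug":(355,392,148,182),"jar":(325,357,253,278)}.items():
    q=P[v0:v1,u0:u1].reshape(-1,3);q=q[q[:,2]>35];print(n,len(q),np.percentile(q,[2,50,98],axis=0).round().tolist())
c=(549,-22.2,62.5,2.916)
print(go(c,(494.5,-325.6,170,2.827)))
E
```

```text
oil 825 [[649.0, -394.0, 42.0], [672.0, -362.0, 135.0], [706.0, -342.0, 213.0]]
mug 364 [[637.0, -269.0, 37.0], [676.0, -241.0, 69.0], [702.0, -201.0, 87.0]]
jar 327 [[355.0, -151.0, 38.0], [381.0, -127.0, 83.0], [404.0, -106.0, 90.0]]
[-1.474670e+01 -3.079031e+02 -1.075000e+02  8.900000e-02]
```

Call:
jog_arm(deltas="0 0 0 0 40;0 0 0 0 40;0 0 0 0 40;0 0 -40 0 40;0 0 -80 0 40;0 0 -107.5 0 40;-4 -60 -130 0 50;-7 -120 -130 0.02 50;-10 -180 -130 0.05 50;-12 -240 -130 0.07 50")

```text
clock: 9.15
eef_pos: [506.4, -260.7, 192.7]
eef_rot: [-3.142, 0.0, 2.845]
wrist_force: [1.1, -0.2, 0.4]
finger_gap: 49.8
```

Call:
jog_arm(deltas="-1 -60 20 0.019 50;-1.5 -67.9 40 0.019 50;-1.5 -67.9 60 0.019 50;-1.5 -67.9 60 0.019 50;-1.5 -67.9 60 0.019 50;-1.5 -67.9 60 0.019 50;-1.5 -67.9 60 0.019 50;-1.5 -67.9 60 0.019 50;-1.5 -67.9 60 0.019 50;-1.5 -67.9 60 0.019 50")

```text
clock: 10.4
eef_pos: [488.6, -324.2, 132.5]
eef_rot: [-3.142, -0.0, 2.827]
wrist_force: [-0.3, 0.1, -0.2]
finger_gap: 50.0
```

```bash
python3 wl.py w6; python3 - <<'E'
from h import *
p,d=optics.camera("top");cv2.imwrite("pics/t6.png",cv2.resize(p[150:290,130:450,::-1],None,fx=2.5,fy=2.5,interpolation=cv2.INTER_CUBIC));np.savez("t6.npz",p=p,d=d)
C=cam("top")
for mm,s,c in comps(orange(p)):
    v,u=np.nonzero(mm);Z=81;print(s,rect(plane(C,np.c_[u,v],Z)),np.median(pts(C,np.c_[u,v],d[mm])[:,2]))
E
```

```text
10.4 [ 488.61 -324.23  132.54] [-3.1416 -0.      2.8268] 49.98875434358599 [-0.65  0.46  1.51 -0.    1.17 -1.9 ]
bl [254 124  17  25 204] ztop 27.8 zmed 26.8 (array([ 435.9, -299.7]), array([14.9, 20.4]), np.float32(-0.068))
bl [245 249  25  23 445] ztop 27.8 zmed 26.9 (array([ 556.7, -345. ]), array([25.4, 25.9]), np.float32(-0.299))
[279 181  12  44 149] (array([559.2,  27.7]), array([  9.5, 127.4]), np.float32(-0.226)) 80.53155269499052
[296 184  12  45 150] (array([548.5, -21.4]), array([  9.4, 128.3]), np.float32(-0.224)) 80.65453532599815
[ 63 231  55  29 261] (array([444.1, 579. ]), array([ 12.4, 176. ]), np.float32(1.129)) 100.68452223231907
```

View pics/w6.png

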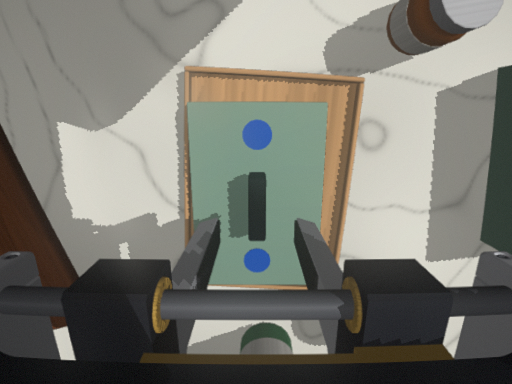

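View pics/t6.png

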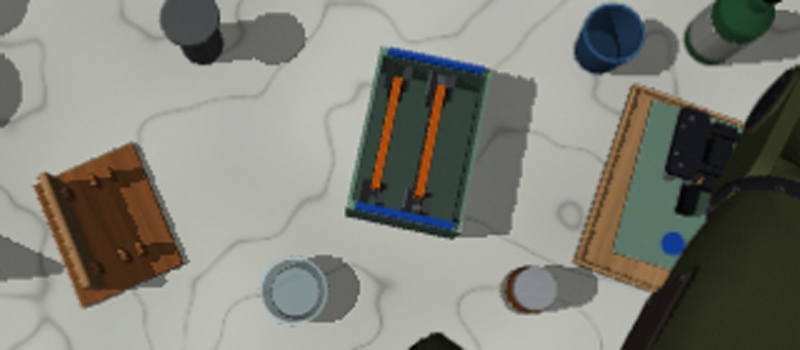

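```bash
python3 - <<'E'
from h import *
z=np.load("w6.npz");p,d=z["p"],z["d"];C=cam("wrist");h=hue(p);po=z["pose"];R=Ro.from_euler('xyz',po[3:]).as_matrix()
b=(h[...,0]>95)&(h[...,0]<128)&(h[...,1]>120)&(h[...,2]>60);D=[]
for mm,s,cc in comps(b,150):
    v,u=np.nonzero(mm);P=plane(C,np.c_[u,v],26);r=rect(P);print(s,r,P.mean(0).round(1));D.append(P.mean(0)[:2])
D=np.array(D);a=D[1]-D[0];print(D.mean(0),np.hypot(*a),np.arctan2(a[1],a[0]))
m=(h[...,2]<45);m[:160]=0;m[245:]=0;m[:,:240]=0;m[:,275:]=0
for mm,s,cc in comps(m,150):
    v,u=np.nonzero(mm);P=plane(C,np.c_[u,v],56);print("rib",s,rect(P),((P-po[:3])@R).mean(0))
print(go((488.8,-324.2,132.5,2.827),(494.5,-325.6,43,2.8275)))
E
```

```text
[243 120  29  30 686] (array([ 433.5, -304.9]), array([26.3, 26.8]), np.float32(-0.315)) [ 433.2 -304.9   26. ]
[244 249  26  23 488] (array([ 557. , -345.6]), array([25.8, 26.5]), np.float32(1.256)) [ 556.9 -345.5   26. ]
[ 495.05805095 -325.2233259 ] 130.26337043040022 -0.31694632483169916
[-5.8535e+00  4.3250e-01  8.9500e+01 -5.0000e-04]
```

Call:
jog_arm(deltas="-6 0.2 20 0.001 50;-6 0.2 45 0.001 50;-6 0.2 70 0.001 50;-6 0.2 83 0.001 50;-6 0.2 89.5 0.001 50;-6 0.2 89.5 0.001 50;-6 0.2 89.5 0.001 8;-6 0.2 89.5 0.001 8;-6 0.2 89.5 0.001 8;-6 0.2 89.5 0.001 8", squeeze=45)

```text
clock: 11.75
eef_pos: [494.5, -325.9, 43.3]
eef_rot: [-3.141, 0.0, 2.826]
wrist_force: [0.4, -0.2, 1.7]
finger_gap: 15.9
```

```bash
python3 -c "
from h import *
c=(494.57,-325.86,43,2.826)
print(go(c,(550.45,-9.8,160,2.916)))"
```

```text
[ 4.497840e+01  3.177946e+02 -1.170000e+02 -9.000000e-02]
```

Call:
jog_arm(deltas="0 0 -25 0 8;0 0 -70 0 8;0 0 -117 0 8;8 50 -127 -0.01 8;16 100 -127 -0.03 8;24 150 -127 -0.045 8;32 205 -127 -0.06 8;38 260 -127 -0.075 8;45 305 -117 -0.09 8;45 317.8 -117 -0.09 8")

```text
clock: 13.0
eef_pos: [549.9, -7.6, 159.2]
eef_rot: [-3.141, -0.002, 2.919]
wrist_force: [0.7, -0.9, -2.3]
finger_gap: 15.9
```

```bash
python3 wl.py w7; python3 - <<'E'
from h import *
print(manip.read_state()['qd'].round(3))
p,d=optics.camera("top");cv2.imwrite("pics/t7.png",cv2.resize(p[150:290,130:450,::-1],None,fx=2.5,fy=2.5,interpolation=cv2.INTER_CUBIC));np.savez("t7.npz",p=p,d=d)
E
```

```text
13.0 [549.94  -7.58 159.19] [-3.1415e+00 -1.8000e-03  2.9185e+00] 15.877227201311694 [-0.08  0.36  1.59  0.    1.2  -1.43]
bl [ 245  112   34   43 1002] ztop 143.8 zmed 143.0 (array([487.7,  11.1]), array([20. , 26.4]), np.float32(-0.09))
bl [244 320  26   6  98] ztop 143.3 zmed 142.5 (array([624.6, -23.5]), array([ 5.7, 19. ]), np.float32(1.382))
[-0.056 -0.013 -0.001 -0.005 -0.002 -0.041]
```

View pics/w7.png

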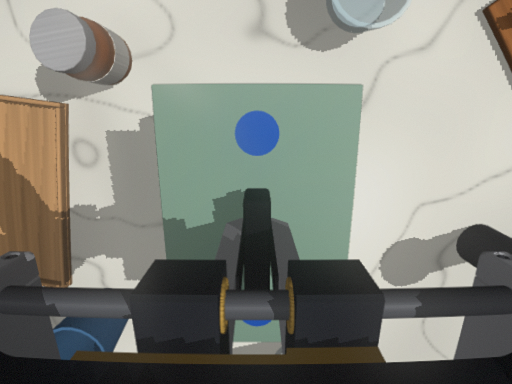

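View pics/t7.png

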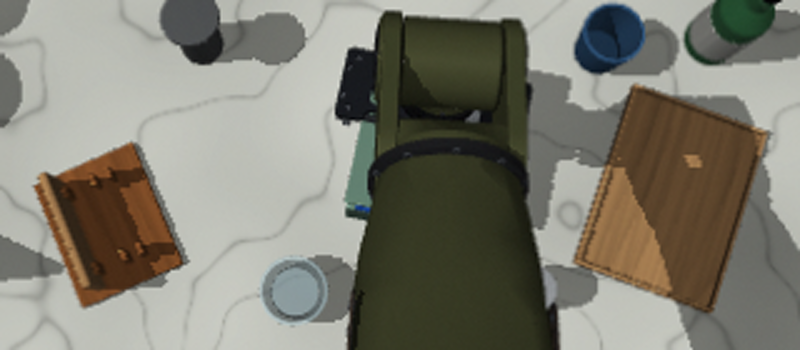

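```bash
python3 - <<'E'
from h import *
z=np.load("w7.npz");p,d=z["p"],z["d"];h=hue(p);po=z["pose"];R=Ro.from_euler('xyz',po[3:]).as_matrix()
c=optics.get_calibration("wrist");H=np.array(c["hand_eye"])
C=(np.array(c["intrinsics"]),np.array(c["dist_coeffs"]),R@H[:3,:3],R@H[:3,3]+po[:3])
zt=142.3
v,u=np.mgrid[0:384,0:512];P=pts(C,np.c_[u.ravel(),v.ravel()],d.ravel()).reshape(384,512,3)
m=(abs(P[...,2]-143)<3);m[260:]=0
e=[]
T=((plane(C,np.c_[u.ravel(),v.ravel()],zt)-po[:3])@R).reshape(384,512,3)
for r in range(90,250,5):
    x=np.nonzero(m[r])[0]
    if len(x)>50:e.append((T[r,x[0],0],T[r,x[0],1],T[r,x[-1],1]))
e=np.array(e);print(np.median(e[:,1]),np.median(e[:,2]),"mid",np.polyfit(e[:,0],(e[:,1]+e[:,2])/2,1),"width",np.median(e[:,2]-e[:,1]))
rr=[T[np.nonzero(m[:,k])[0][0],k,0] for k in range(170,350,10)];print("far edge x",np.median(rr),np.polyfit(range(170,350,10),rr,1))
b=(h[...,0]>95)&(h[...,0]<128)&(h[...,1]>120)&(h[...,2]>60);b[200:]=0
for mm,s,cc in comps(b,150): print("disc",T[mm].mean(0))
print(P[...,2][m].mean())
E
```

```text
-63.19895919575829 65.46134291311127 mid [-0.0016029   1.21248223] width 128.6883604052751
far edge x 94.00596866864069 [-2.64565149e-04  9.41023493e+01]
disc [64.65746047  1.04658496 17.00503487]
142.3623020163944
```

Call:
jog_arm(deltas="0 -0.3 10 0 8;0 -0.3 18 0 8;0 -0.3 24 0 8;0 -0.3 28 0 8;0 -0.3 32 0 8;0 -0.3 35 0 8;0 -0.3 37 0 8;0 -0.3 39 0 8;0 -0.3 41 0 8;0 -0.3 41 0 8")

```text
clock: 14.35
eef_pos: [550.2, -10.1, 118.9]
eef_rot: [-3.142, -0.0, 2.916]
wrist_force: [0.7, -0.5, -2.4]
finger_gap: 15.8
```

```bash
python3 wl.py w8; python3 - <<'E'
from h import *
print(manip.read_state()['wrist_force'])
p,d=optics.camera("side");np.savez("s8.npz",p=p,d=d)
cv2.imwrite("pics/s8.png",cv2.resize(p[130:220,200:310,::-1],None,fx=6,fy=6,interpolation=cv2.INTER_CUBIC))
E
```

```text
14.35 [550.19 -10.12 118.91] [-3.1416e+00 -2.0000e-04  2.9158e+00] 15.842004126852268 [-0.08  0.4   1.63  0.    1.11 -1.43]
bl [ 245  112   34   43 1013] ztop 103.4 zmed 102.6 (array([487.8,   8.7]), array([19.8, 26. ]), np.float32(-0.068))
bl [245 320  25   6  91] ztop 103.1 zmed 102.4 (array([625., -26.]), array([ 5.2, 18.2]), np.float32(1.341))
[ 0.21347918 -0.77241421 -2.81099178]
```

View pics/w8.png

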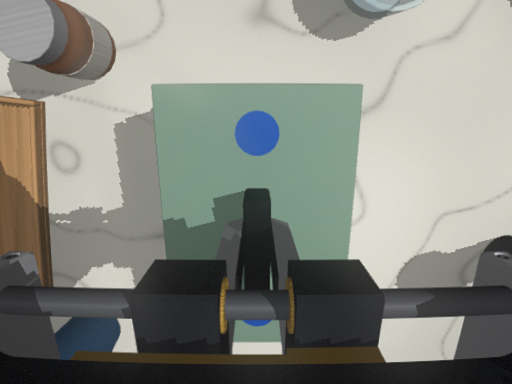

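View pics/s8.png

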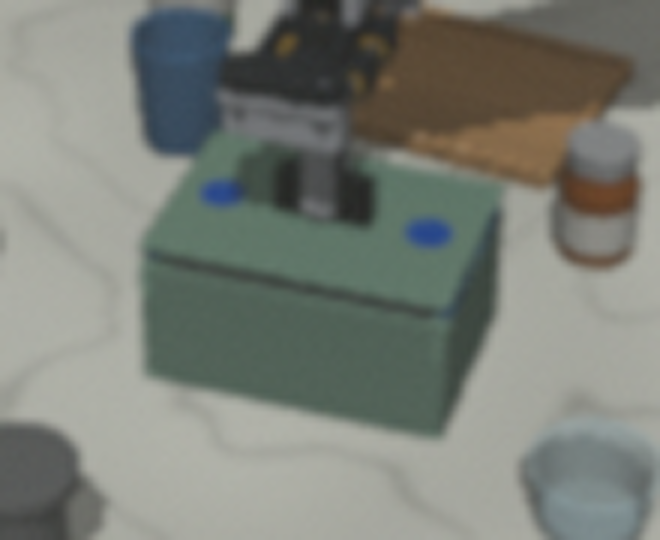

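Call:
jog_arm(deltas="0 0 1 0 8;0 0 2 0 8;0 0 3 0 8;0 0 3.5 0 8;0 0 3.5 0 8;0 0 3.5 0 30;0 0 3.5 0 30;0 0 3.5 0 30;0 0 -20 0 40;0 0 -60 0 40")

```text
clock: 15.7
eef_pos: [549.7, -10.1, 178.7]
eef_rot: [-3.141, -0.003, 2.916]
wrist_force: [-0.6, -0.5, 0.8]
finger_gap: 39.5
```

```bash
python3 wl.py w9; python3 - <<'E'
from h import *
p,d=optics.camera("side");np.savez("s9.npz",p=p,d=d)
cv2.imwrite("pics/s9.png",cv2.resize(p[130:220,200:310,::-1],None,fx=6,fy=6,interpolation=cv2.INTER_CUBIC))
E
```

```text
15.7 [549.66 -10.09 178.72] [-3.1412e+00 -2.7000e-03  2.9157e+00] 39.471276355797045 [-0.08  0.34  1.57  0.    1.24 -1.43]
bl [253 115  20  31 338] ztop 100.8 zmed 99.9 (array([488.7,  10. ]), array([16. , 24.7]), np.float32(-0.209))
bl [243 257  28  25 539] ztop 100.7 zmed 99.9 (array([613.8, -23.8]), array([25.9, 26.1]), np.float32(0.706))
```

View pics/w9.png

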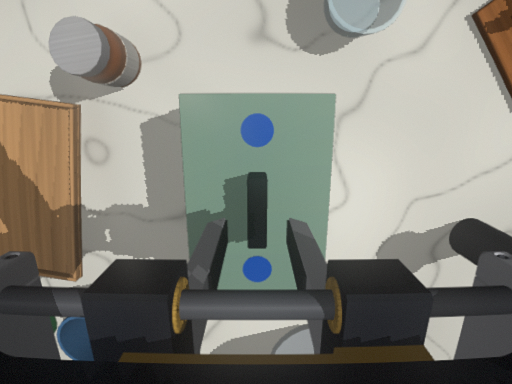

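View pics/s9.png

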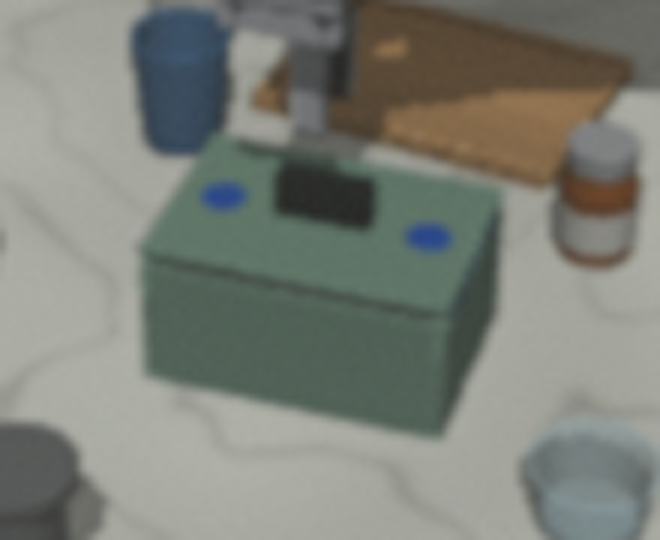

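Call:
jog_arm(deltas="-35 0 0 0 0;-65 0 0 0 0;-65 0 30 0 0;-65 0 55 0 0;-65 0 63 0 0;-65 0 66 0 0;-65 0 67.5 0 0;-65 0 69 0 0;-65 0 70.5 0 0;-65 0 70.5 0 0", squeeze=20)

```text
clock: 17.05
eef_pos: [613.9, -24.7, 110.1]
eef_rot: [3.141, 0.002, 2.916]
wrist_force: [-2.3, -0.3, 4.4]
finger_gap: 0.6
```

Call:
jog_arm(deltas="0 0 -30 0 0;0 0 -60 0 0;60 0 -60 0 0;115 0 -60 0 0;130 0 -50 0 0;130 0 -20 0 0;130 0 0 0 0;130 0 2 0 0;130 0 3.5 0 0;130 0 4.5 0 0")

```text
clock: 18.3
eef_pos: [487.4, 4.4, 105.8]
eef_rot: [3.141, 0.002, 2.916]
wrist_force: [-8.5, 0.8, 20.0]
finger_gap: -0.1
```

Call:
jog_arm(deltas="0 0 0.5 0 0;0 0 1 0 0;0 0 1.5 0 0;0 0 1.5 0 0;0 0 -30 0 0;0 0 -60 0 0;-60 0 -60 0 0;-115 0 -60 0 0;-130 0 -50 0 0;-130 0 -15 0 0")

```text
clock: 19.55
eef_pos: [615.5, -25.2, 120.5]
eef_rot: [3.141, 0.004, 2.915]
wrist_force: [0.7, 1.1, -0.1]
finger_gap: -0.0
```

Call:
jog_arm(deltas="0 0 10 0 0;0 0 13 0 0;0 0 14.5 0 0;0 0 15.5 0 0;0 0 16 0 0;0 0 16.5 0 0;0 0 17 0 0;0 0 17 0 0;0 0 17 0 0;0 0 17 0 0")

```text
clock: 20.8
eef_pos: [614.0, -24.7, 105.2]
eef_rot: [3.141, 0.002, 2.916]
wrist_force: [-9.2, -0.5, 16.0]
finger_gap: 0.6
```

Call:
jog_arm(deltas="0 0 1 0 0;0 0 2 0 0;0 0 2.5 0 0;0 0 2.5 0 0;0 0 2.5 0 0;0 0 2.5 0 0;0 0 2.5 0 0;0 0 2.5 0 0;0 0 2.5 0 0;0 0 2.5 0 0")

```text
clock: 22.05
eef_pos: [614.2, -24.7, 105.0]
eef_rot: [3.141, 0.004, 2.916]
wrist_force: [-20.3, 0.8, 37.2]
finger_gap: 0.2
```

Call:
jog_arm(deltas="0 0 -30 0 0;0 0 -60 0 0;60 0 -60 0 0;115 0 -60 0 0;130 0 -45 0 0;130 0 -12 0 0;130 0 -5 0 0;130 0 -2 0 0;130 0 -1 0 0;130 0 -1 0 0")

```text
clock: 23.3
eef_pos: [486.9, 4.5, 104.9]
eef_rot: [-3.142, 0.0, 2.916]
wrist_force: [-28.1, 0.7, 49.0]
finger_gap: 0.3
```

Home at both ends (TCP 105 under 37–49 N). Retreat up and look.

Call:
jog_arm(deltas="0 0 -20 0 0;0 0 -60 0 0;0 0 -110 0 0;-30 60 -140 0 0;-30 120 -140 0 0;-30 180 -140 0 0;-30 220 -140 0 0;-30 220 -140 0 0;-30 220 -140 0 0;-30 220 -140 0 0")

```text
clock: 24.55
eef_pos: [565.5, 211.1, 241.3]
eef_rot: [3.141, 0.001, 2.915]
wrist_force: [0.1, 0.3, 0.2]
finger_gap: 0.8
```

```bash
python3 - <<'E'
from h import *
for n in ("side","top"):
    p,d=optics.camera(n);np.savez(n[0]+"10.npz",p=p,d=d);C=cam(n)
    a=p[130:220,200:310] if n=="side" else p[150:270,240:400]
    cv2.imwrite(f"pics/{n}10.png",cv2.resize(a[...,::-1],None,fx=6 if n=="side" else 5,fy=6 if n=="side" else 5,interpolation=cv2.INTER_CUBIC))
    cv2.imwrite(f"pics/{n}10full.png",p[...,::-1])
    h=hue(p);b=(h[...,0]>95)&(h[...,0]<128)&(h[...,1]>120)&(h[...,2]>60)
    for mm,s,cc in comps(b,15):
        v,u=np.nonzero(mm);P=pts(C,np.c_[u,v],d[mm]);print(n,s,np.median(P,0).round(1),plane(C,[cc],91).round(1))
    v,u=np.mgrid[0:384,0:512];P=pts(C,np.c_[u.ravel(),v.ravel()],d.ravel());q=P[abs(P[:,2]-91)<7]
    xy=(q[:,:2]-[550.2,-10.1])@np.array([[.9747,.2236],[-.2236,.9747]]);k=(abs(xy)<[100,70]).all(1);xy=xy[k];zz=q[k,2]
    for sx in (-1,1):
        for sy in (-1,1):
            w=(abs(xy-[sx*75,sy*45])<[15,15]).all(1);print(n,sx,sy,w.sum(),zz[w].mean().round(2))
    print(rect(q[k]))
print(manip.read_state()["eef_pos"],manip.read_state()["wrist_force"])
E
```

```text
side [360   0  29  22 369] [   -8.9 -1310.7   347.4] [[ -230.3 -2425.1    91. ]]
side [268 169   7   4  21] [486.9   4.2  91.8] [[487.4   4.7  91. ]]
side -1 -1 40 90.82
side -1 1 46 90.93
side 1 -1 0 nan
side 1 1 38 91.06
(array([552. ,  -9.5]), array([135.8, 191.5]), np.float32(-0.238))
top [360 152  28  24 398] [ 675.2 -249.    53.8] [[ 661.9 -231.2   91. ]]
top [298 178  10   9  78] [614.6 -24.6  91.1] [[614.7 -24.6  91. ]]
top [289 222  10  10  83] [487.4   5.5  91.5] [[488.2   4.6  91. ]]
top -1 -1 115 90.51
top -1 1 115 90.56
top 1 -1 107 90.81
top 1 1 109 90.93
(array([551.4,  -9.8]), array([130.6, 191.8]), np.float32(-0.228))
[565.49104159 211.22912046 241.09682591] [ 0.27442628 -0.35722174 -0.3633549 ]<stdin>:14: RuntimeWarning: Mean of empty slice.
  ret = ret.dtype.type(ret / rcount)
```

View pics/side10.png

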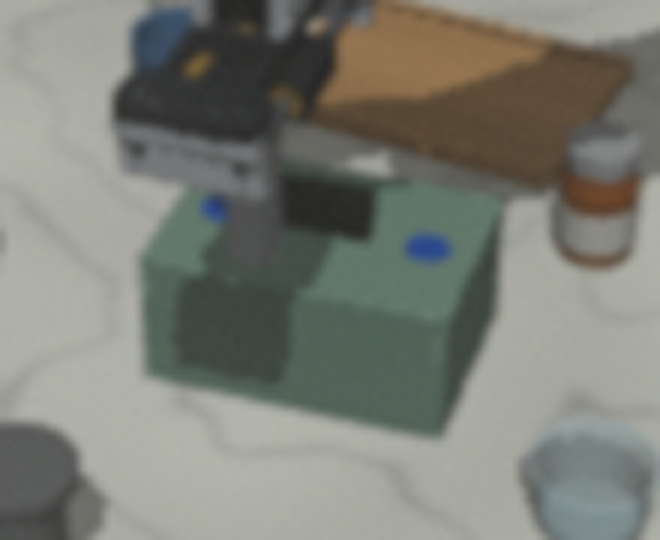

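View pics/top10full.png

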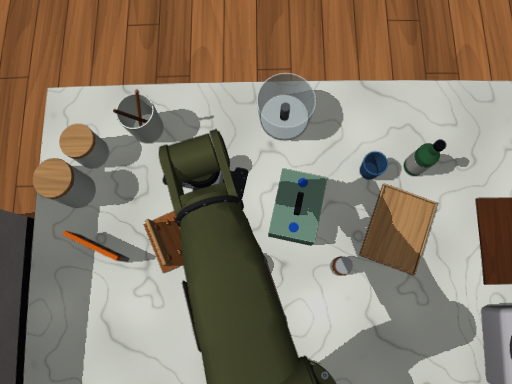

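```bash
python3 -c "
from cell import workorder
print(workorder.sign_off())"
```

```text
the job is handed in; nothing more can be done
None
```

The slicing plate is in the case's free slot, the lid is on and pressed home, and the job was handed in at about 24.7 s of the 72 s allowed.

- **Plate:** I took the smaller plate from the rack and slid it down until it touched the floor. Its top edge then read 81 mm, the same height as the stored plate.
- **Lid:** I moved it from the tray, set it on the case, and pressed its two ends in turn. Pressed with about 37 N (far end) and 49 N (near end), neither end sank further.
- **Final pictures:** The lid's flange reads 90.5 to 91 mm at all four corners, against 91 mm when home. No blue strip shows, and the lid is square with the case to within about 0.01 rad. The gripper is clear of everything, and the other things appear to stand where they were.
- **Disagreement:** The wrist camera read held things about 1 mm to one side of the jaw centre. I treated this as a calibration offset and corrected for it. My estimates of the case's position differed by about 1 mm, which is within the clearances.
- **Not seen:** The side camera's view of one lid corner was blocked by the gripper, so that corner was confirmed only from the top camera.

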